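# Load a ferrule on the plating rack and hang it on the other stand

## Robot

A 7-joint arm with a two-finger parallel gripper is mounted at the origin on the work surface. World frame = base frame: x ahead of the robot, y to its left, z up, the work surface at z = 0. Lengths are in mm, angles in rad, forces in N, time in s.
With the tool pointing down it reaches from about 350 to 900 mm from the base axis. Payload 8.1 kg.
Tool frame: the origin (TCP) lies at the very end of the fingers, on their centre line; the grasp point (between the pads) lies env.tcp_to_grasp behind it (env.tcp_to_grasp is the distance from the TCP to the grasp point, in mm); z points along the fingers, y is the line along which they close (so a half turn about z gives the same grasp; the last joint's range is limited). The gripper opens to 92 mm and grips with 3 to 60 N. Pads are 19 mm wide; open, the fingers measure 130 mm over their backs; the gripper's body (75 mm by 190 mm) begins 47 mm behind the grasp point.
Start: joints at [1.034, 0.434, 0.025, 1.573, -0.012, 1.134, -0.075], TCP at [262.681, -567.135, 200.042] pointing down, gripper open.
Joint ranges: [-2.62, 2.62], [-0.44, 2.09], [-1.27, 1.32], [0.08, 2.57], [-1.32, 4.46], [0.12, 2], [-2.74, 2.74]. Speed limits (rad/s): [2.22, 2.22, 3.01, 3.01, 3.14, 3.14, 3.14].

## Interface

Orientations are given as [roll, pitch, yaw] about the fixed x, y, z axes, in that order (R = Rz(yaw) Ry(pitch) Rx(roll)).
In Python, from station import monitor, vision, hand_in, env gives the robot as it stands.
- The arm moves only by the tool arm_command, never from a script. Its argument "deltas" is a list of rows, each a list of 5 numbers: the shift along the world's x, y, z in mm, then the turn about the world's z in rad, then the gripper's target within -1 to 1 (fully open at 1, half-way at 0, shut at -1). A call has 1 to 8 rows; each row is the pose to reach, as a shift and turn from the pose commanded when the call began; what a row does not reach only later rows make up. A row lasts 1/8 s, in which the tool goes at most 62.5 mm and 10.7 degrees, less where a joint would pass 70% of its speed; a pose out of reach is approached as far as the arm can. A call with a gripper value outside its range is refused whole. The fingers move at their own pace and stop on an object; "newtons" is the grip in N (left out, the last holds). Time passes only in rows, so rows that repeat a pose let the fingers close. It gives the time, the measured TCP pose, the force, the opening and the grip force at its end, in the units of the state.
- monitor.observe(): the state, without advancing time (a new reading comes with each control period).
- vision.snapshot(name): name is "scene" or "top" or "wrist"; returns (picture, depth): 480x640x3 uint8, red, green, blue; 480x640 float32, mm along the optical axis (not along the pixel's ray), 0 where there is no reading.
- vision.calibration(name): a dict with "intrinsics" (3x3 intrinsics, pixels), "rvec" (rotation vector, rad) and "tvec" (3), from world to camera coordinates, as OpenCV has them; the wrist camera has in their place "hand_eye" (4x4, takes a point from camera to tool coordinates, whose origin is the TCP and whose axes are the flange's). Camera axes: x right, y down, z forward; pixel columns grow to the right and rows downward; lengths in mm; the calibration is good to about 2 mm. A picture is of the moment at which its call begins: read the wrist's pose just before it. calibration takes no time and is no camera call.
- hand_in(): hands the job in; it is judged then, once.
The state is a dict: "time_s": time; "joints": joint angles; "qd": joint speeds; "joint_torque": joint torques, N m; "tool_pos": TCP position; "tool_rot": TCP orientation; "wrist_force": force on the tool from outside, world axes, zero at the start; "wrist_torque": the same for the moment, N m; "grip_width": opening from 0.0 (shut) to 1.0 (fully open); "grasp_force": force on a finger pad.
Only numpy, scipy, OpenCV 4.12 (cv2) and the standard library are available. Lean on these libraries where they do the work, as an engineer would, in place of code of your own. Each camera call takes 0.05 s, during which the arm holds its last target. There are 200 camera calls.

## Task

Unhook the plating rack from the round-footed stand, set it standing in the middle of the cork mat and let go of it. Slip the tall ferrule all the way down over either of the rack's two pegs, then hang the loaded rack on the hook of the square-footed stand, letting go gently, without dropping it, so that it stays hanging upright and still with the ferrule on its peg. Leave everything else where it is.

Things in the scene. Friction and masses are not known exactly. Their poses are not given: they have to be found in the camera images.
- rack: Small aluminium plating rack, 0.3 kg, the same after a half turn. Origin: centre of its underside; z up. Base plate 50 (x) by 210 (y) by 8 thick, a peg near each end (y = +-85), in the middle a steel bow (two 8 mm legs at y = +-24 meeting in an inverted V) with a grip tab on top. At the start it hangs on the round-footed stand, level, its x along the hook, free to swing.
- rack_eye (a point): Hanging point of the rack, in the inner corner of the bow's inverted V (sides at 45 degrees), 110 above the rack's origin. The hook passes through the bow along the rack's x. When the rack hangs properly this point lies at the hook's saddle point within a few mm.
- rack_tab (a point): Centre of the rack's flat upright grip tab, 139 above the rack's origin: 26 wide (rack x), 10 thick (rack y), 42 tall. Grip it from above across its 10 mm thickness; steel, may be gripped firmly.
- rack_peg_a (a point): Foot of the rack's peg at y = +85, on the base plate's upper face (8 above the origin). Peg: upright, 14 diameter, 34 tall. The lower end of a ferrule fully over the peg lies here.
- rack_peg_b (a point): The same for the peg at y = -85.
- round_stand: Fixed dark steel stand with a ROUND foot (diameter 104) and round post (diameter 18, 205 high). Origin: centre of the foot, on the table. Its hook of 10 mm round bar points along the stand's -x (roughly towards the robot): leaves the post at 198 height, level for 58, dips to a valley, turns up to a tip.
- round_stand_saddle (a point): Top of the hook bar at the middle of the valley of the round-footed stand's hook: 85 from the post axis along the stand's -x, 175 above the table. Axes as the stand's. The valley is about 22 long, its rear side rises 28.
- round_stand_tip (a point): Top of that hook's upturned tip: 29 farther out than the saddle (along the stand's -x) and 50 above it. A bow must be lifted over 50 above its hanging height (65 is ample) before it is drawn outward past the tip.
- square_stand: Fixed dark steel stand with a SQUARE-cornered foot (100 x 110) and square post (22 x 22, 183 high). Origin: centre of the foot, on the table. Its hook has the same shape and direction (along the stand's -x) as the other but sits 22 lower; empty at the start. The two stands may swap sides.
- square_stand_saddle (a point): Top of the hook bar in the valley of the square-footed stand's hook: 85 from the post axis along the stand's -x, 153 above the table. Axes as the stand's.
- square_stand_tip (a point): Top of that hook's upturned tip: 29 farther out than the saddle along the stand's -x and 50 above it.
- mat: Thin cork mat fixed on the table in front of the robot, 160 (x) by 300 (y) by 4 thick. Origin: centre of its underside; the upper face is 4 above.
- ferrule_tall: The tall aluminium brush ferrule: a plain open tube standing on end, outer diameter 32, bore 26, 50 tall, about 30 g. Origin: centre of its lower end. The two other ferrules are only 28 tall.
- ferrule_short_a: Short ferrule, a standing tube of 32 outer diameter and 28 height; origin at its lower end. Not needed: leave it.
- ferrule_short_b: The other short ferrule, the same. Leave it.
- brush: Finished brush lying on the table, about 140 long and 60 wide at its red head. Leave it.
- glue_jar: Amber glue jar, diameter 60, height 70, behind the mat between the stands. Leave it.
- tape_roll: Cardboard core, diameter 90, height 24, lying flat. Leave it.
- solvent: White plastic bottle, diameter 70, height 170. Leave it.
- handle_piece: Black brush handle standing on end, diameter 26, height 85. Leave it.
Things that resemble listed ones, but are neither listed nor needed, are in the scene too. Leave any yellow look-alike of the ferrule_tall alone. Of the things shaped like the rack, the aluminium one is meant.

How it is judged:
By the outcome, as a careful person would: the job done as asked, in the order asked, and still so for the second after the job is handed in, with the robot touching nothing.
It also fails if it takes over 72 s, if anything falls off the work surface, if the arm or the gripper's body presses on something with over 40 N, if the wrist force passes 120 N, or if a joint passes its speed limit or range.

## Working session

There is one attempt and no reset: what is moved stays moved. The work goes in short steps, Python scripts to look and compute and a tool call to move; the robot and the scene stay as the last step left them, time stands still between calls to the robot, and variables do not carry over. Pictures are saved under pics/ and viewed, at most 10 in all, crops included, and the job is handed in when it is done.

Besides the shell and the picture viewer there is one more tool, called after "Emit:" in YAML: its name, and indented under it one key for each argument. arm_command: Moves the arm, as the interface text tells. Its arguments: {"type":"object","properties":{"deltas":{"type":"array"},"newtons":{"type":"number"}},"required":["deltas"]}

```bash
mkdir -p pics; ls; cat > h.py <<'E'
from station import monitor, vision, hand_in, env
import numpy as np, cv2
from scipy.spatial.transform import Rotation as Rn
def cam(name):
    c=vision.calibration(name); K=np.array(c["intrinsics"],float)
    if name=="wrist":
        s=monitor.observe(); T=np.eye(4); T[:3,:3]=Rn.from_euler('xyz',s["tool_rot"]).as_matrix(); T[:3,3]=s["tool_pos"]
        M=T@np.array(c["hand_eye"]); return K,M[:3,:3],M[:3,3]
    R=cv2.Rodrigues(np.array(c["rvec"],float))[0]; t=np.array(c["tvec"],float).ravel()
    return K,R.T,-R.T@t      # cam->world rot, centre
def snap(name,fn):
    C=cam(name); p,d=vision.snapshot(name)
    np.savez(''+fn,p=p,d=d,K=C[0],R=C[1],c=C[2]); cv2.imwrite(f'pics/{fn}.png',p[:,:,::-1]); return p,d,C
def load(fn):
    z=np.load(''+fn+'.npz'); return z['p'],z['d'],(z['K'],z['R'],z['c'])
def onz(C,u,v,z):
    r=C[1]@np.linalg.inv(C[0])@np.array([u,v,1.]); return C[2]+r*(z-C[2][2])/r[2]
def pts(d,C):
    v,u=np.mgrid[:480,:640]; K=C[0]
    X=np.stack([(u-K[0,2])/K[0,0]*d,(v-K[1,2])/K[1,1]*d,d],-1); return X@C[1].T+C[2]
def proj(C,X):
    q=C[0]@(C[1].T@(np.asarray(X,float)-C[2])); return q[:2]/q[2]
E
python3 - <<'E'
from h import *
print(env.tcp_to_grasp, {k:v for k,v in monitor.observe().items() if k in('time_s','tool_pos','tool_rot','grip_width')})
for n in("scene","top"):
    p,d,C=snap(n,n+'1'); print(n,C[2],(d>0).mean())
E
```

```text
pics
18.8 {'time_s': 0.0, 'tool_pos': array([ 262.42482984, -566.63162524,  199.23854816]), 'tool_rot': array([-3.14001936e+00,  1.42158942e-04,  4.33762485e-01]), 'grip_width': 1.0008753608930163}
scene [1211.71891299  855.35092107  906.10290209] 0.9847428385416667
top [ 309.73260228  -10.81302261 1414.3447882 ] 0.9960546875
```

View pics/scene1.png

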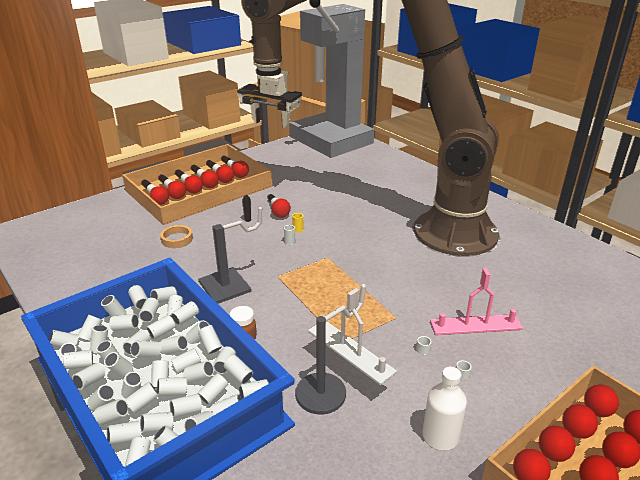

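View pics/top1.png

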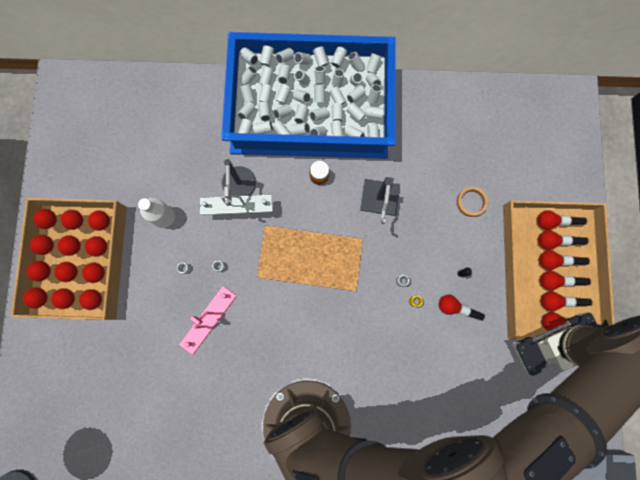

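The scene view shows the aluminium rack on the round stand (355,330), the pink look-alike rack (478,315), the tall ferrule (289,234) beside a yellow look-alike (298,222), and the short ferrules (424,345) and (463,369). In the top view the rack is at (236,205), the round stand at (238,180), the square stand at (381,197) with its hook to (388,232), the tall ferrule at (403,281), the yellow one at (417,301), the shorts at (183,267) and (219,266), and the pink rack at (208,320).

Candidates:
- **Rack:** grey at scene (355,330), or pink at (478,315). I choose the grey one.
- **Ferrule:** top (403,281), yellow (417,301), shorts (183,267) and (219,266), or the tubes in the bin. I choose (403,281).

```bash
python3 - <<'E'
from h import *
p,d,C=load('top1'); P=pts(d,C); 
def reg(u0,u1,v0,v1,z0,z1,name):
    Q=P[v0:v1,u0:u1].reshape(-1,3); Q=Q[(Q[:,2]>z0)&(Q[:,2]<z1)]
    if len(Q)<3: print(name,len(Q));return
    r=cv2.minAreaRect(Q[:,:2].astype(np.float32)); print(name,len(Q),'med',np.median(Q,0).round(1),'rect',np.round(r[0],1),np.round(r[1],1),round(r[2],1),'min',Q.min(0).round(),'max',Q.max(0).round())
reg(195,280,190,220,50,100,'rackbase')
for z in range(110,240,15): reg(215,250,155,215,z,z+15,f'round z{z}')
for z in range(60,240,15): reg(360,405,170,240,z,z+15,f'sq z{z}')
reg(393,412,270,292,40,60,'ferr'); reg(409,425,294,309,20,60,'yellow')
reg(355,405,175,220,3,25,'sqfoot'); reg(215,260,160,215,3,25,'rfoot')
reg(175,192,258,275,15,60,'s1');reg(210,228,258,275,15,60,'s2')
reg(440,465,290,320,5,80,'brush')
h=cv2.cvtColor(p,cv2.COLOR_RGB2HSV); m=((h[...,0]>8)&(h[...,0]<22)&(h[...,1]>90)).astype(np.uint8); m[:, :245]=0;m[:,375:]=0;m[:220]=0;m[300:]=0
c=max(cv2.findContours(m,0,1)[0],key=cv2.contourArea)[:,0]
q=np.array([onz(C,*x,4)[:2] for x in c],np.float32); print('mat',cv2.minAreaRect(q))
a=cv2.resize(p[150:240,190:410],None,fx=3.6,fy=3.6,interpolation=2)
s=load('scene1')[0]; b=cv2.resize(s[190:390,205:405],None,fx=2,fy=2); b=cv2.copyMakeBorder(b,0,0,0,a.shape[1]-400,0)[:270] if 0 else b
o=np.zeros((324+ 270,792,3),np.uint8); o[:324]=a[:324,:792]; o[324:,:400]=cv2.resize(s[265:400,290:490],(400,270)); o[324:,400:]=cv2.resize(s[180:316,195:392],(392,270))
cv2.imwrite('pics/crop1.png',o[:,:,::-1])
E
```

```text
rackbase 1087 med [617.6 221.2  72.4] rect [621.4 226. ] [ 51.6 207.6] 4.5 min [588. 122.  63.] max [652. 330. 100.]
round z110 14 med [698.5 226.4 117.5] rect [659.1 218.1] [47.3 99.2] 81.2 min [614. 200. 112.] max [710. 249. 124.]
round z125 23 med [696.4 229.7 133.9] rect [655.3 236.3] [90.3 51.8] 16.5 min [615. 199. 125.] max [706. 252. 140.]
round z140 16 med [697.  229.5 147.9] rect [656. 238.] [91.1 54.7] 16.8 min [615. 199. 141.] max [707. 255. 154.]
round z155 38 med [620.7 224.7 164.2] rect [654.7 217.6] [51.5 93.8] 75.2 min [609. 200. 156.] max [705. 254. 170.]
round z170 39 med [621.3 222.5 176.3] rect [653.1 221.1] [ 36.6 104.3] 80.1 min [600. 208. 170.] max [707. 246. 185.]
round z185 58 med [642.1 224.9 194. ] rect [649.6 229.3] [118.6  14.5] 2.5 min [590. 220. 185.] max [709. 239. 200.]
round z200 105 med [676.6 229.2 203.8] rect [650.7 228.4] [125.3  15.5] 3.7 min [588. 220. 200.] max [713. 240. 213.]
round z215 60 med [614.7 224.8 222.9] rect [609.5 225.1] [42.3 10.6] 7.5 min [588. 220. 216.] max [631. 232. 229.]
round z230 0
sq z60 10 med [ 662.6 -196.7   67.5] rec
[... 1444 characters left out ...]
x [ 373. -287.   53.]
sqfoot 1062 med [ 665.5 -189.2   11.1] rect [ 673.1 -201.9] [139.7 151.7] 1.2 min [ 602. -277.    3.] max [ 744. -126.   21.]
rfoot 748 med [705.5 221.9  11.1] rect [690.6 237.5] [171.3 137.7] 1.8 min [604. 168.   3.] max [777. 309.  25.]
s1 54 med [437.  377.1  27.4] rect [436.2 379.9] [30.1 31.5] 89.7 min [420. 365.  15.] max [452. 395.  34.]
s2 52 med [443.8 275.   26.1] rect [443.7 276.9] [29.  30.7] 3.8 min [429. 261.  15.] max [458. 292.  34.]
brush 410 med [ 349.2 -400.1   47.6] rect [ 355.7 -412.4] [79.1 79.5] 1.6 min [ 316. -451.    5.] max [ 396. -373.   64.]
mat ((479.4493408203125, 6.123779296875), (298.58392333984375, 158.42381286621094), 83.88723754882812)
```

View pics/crop1.png

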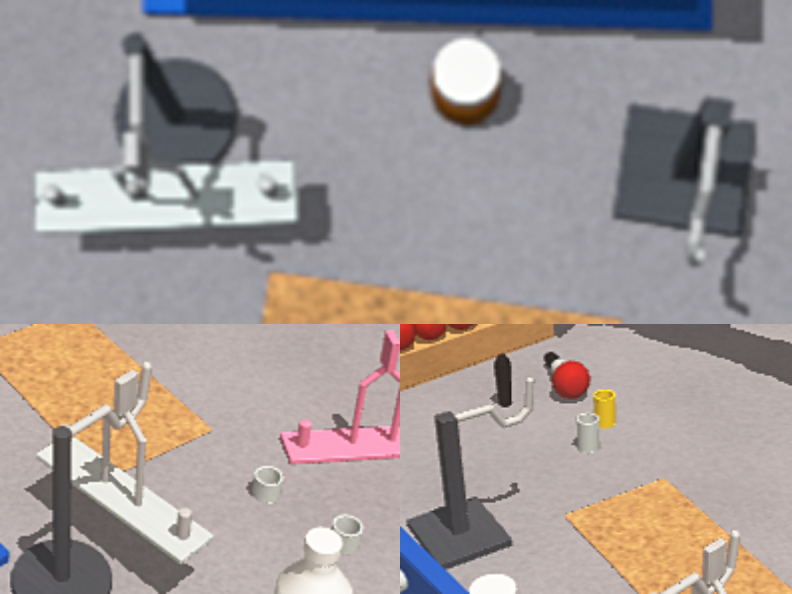

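The crops confirm the picks: the grey rack hangs on the round stand, the hook of the square stand is empty, and the grey tube is as tall as the yellow one beside it.

Emit:
arm_command:
  deltas:
    - [0, 0, 60, 0, 1]
    - [0, 0, 120, -0.1, 1]
    - [24, 53, 120, -0.2, 1]
    - [48, 106, 120, -0.364, 1]
    - [72, 159, 120, -0.364, 1]
    - [96, 212, 120, -0.364, 1]
    - [120, 265, 120, -0.364, 1]
    - [144, 318, 120, -0.364, 1]

```text
time_s: 1.1
tool_pos: [407.0, -247.2, 319.9]
tool_rot: [3.142, 0.0, 0.07]
wrist_force: [1.4, -0.5, 0.6]
grip_width: 0.998
grasp_force: 0.0
```

Emit:
arm_command:
  deltas:
    - [24, 53, 0, 0, 1]
    - [48, 106, 0, 0, 1]
    - [72, 159, 0, 0, 1]
    - [96, 212, 0, 0, 1]
    - [120, 265, 0, 0, 1]
    - [144, 318, 0, 0, 1]
    - [168, 371, 0, 0, 1]
    - [192, 424, 0, 0, 1]

```text
time_s: 2.1
tool_pos: [599.2, 176.3, 319.6]
tool_rot: [3.141, 0.001, 0.069]
wrist_force: [0.4, -0.9, 1.0]
grip_width: 0.998
grasp_force: 0.0
```

Emit:
arm_command:
  deltas:
    - [22, 51, 0, 0, 1]
    - [22, 51, 0, 0, 1]
    - [22, 51, 0, 0, 1]
    - [22, 51, 0, 0, 1]

```text
time_s: 2.6
tool_pos: [620.8, 224.2, 320.3]
tool_rot: [3.141, -0.0, 0.068]
wrist_force: [-0.3, -0.4, 0.3]
grip_width: 1.003
grasp_force: 0.0
```

```bash
python3 - <<'E'
from h import *
p,d,C=snap('wrist','w1'); s=monitor.observe(); print(s['time_s'],s['tool_pos'],s['tool_rot'],s['joints'].round(2) if hasattr(s['joints'],'round') else s['joints'])
P=pts(d,C); Q=P.reshape(-1,3)
for z0,z1 in((60,70),(70,82),(190,208),(217,235)):
    q=Q[(Q[:,2]>z0)&(Q[:,2]<z1)&(d.ravel()>0)&(abs(Q[:,1]-226)<130)&(abs(Q[:,0]-640)<90)]
    print(z0,len(q)); 
    if len(q)>5: print(np.median(q,0).round(1),cv2.minAreaRect(q[:,:2].astype(np.float32)),q.min(0).round(),q.max(0).round())
E
```

```text
2.65 [620.8372911  224.26335866 320.41690223] [ 3.14091517e+00 -5.33984958e-04  6.76859309e-02] [-0.2   0.46 -0.38  1.25  0.17  1.45 -2.06]
60 556
[624.2 254.8  69.6] ((620.6978149414062, 225.0143280029297), (50.52256393432617, 209.97845458984375), 4.288161754608154) [588. 119.  63.] [653. 331.  70.]
70 4828
[624.3 217.   71.3] ((621.03173828125, 224.98379516601562), (49.8951301574707, 209.13250732421875), 4.337539196014404) [589. 120.  70.] [653. 331.  82.]
190 1213
[679.2 228.9 201.9] ((653.9512329101562, 228.160888671875), (119.59595489501953, 16.57427215576172), 3.333040714263916) [595. 218. 190.] [714. 240. 208.]
217 464
[617.1 224.5 222.8] ((610.0800170898438, 224.37290954589844), (46.308502197265625, 9.48608112335205), 4.025778770446777) [587. 218. 217.] [633. 230. 225.]
```

View pics/w1.png

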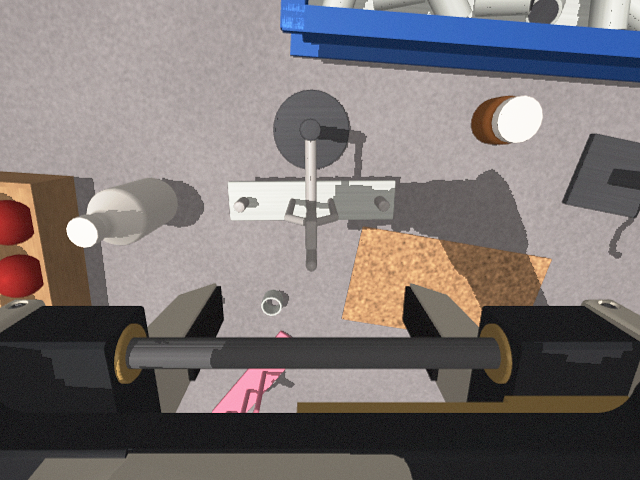

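The wrist view shows the rack below, with its bow and tab near (310,215) and the round post at (311,130). Depth puts the rack at (621,225) with a yaw of 0.075, so I can descend and grip.

Emit:
arm_command:
  deltas:
    - [0, -0.5, -50, 0.005, 1]
    - [0, -0.5, -95, 0.005, 1]
    - [0, -0.5, -120, 0.005, 1]
    - [0, -0.5, -129, 0.005, 1]
    - [0, -0.5, -129, 0.005, -1]
    - [0, -0.5, -129, 0.005, -1]
    - [0, -0.5, -129, 0.005, -1]
    - [0, -0.5, -129, 0.005, -1]
  newtons: 40

```text
time_s: 3.65
tool_pos: [621.0, 225.5, 191.7]
tool_rot: [-3.141, -0.001, 0.075]
wrist_force: [-0.1, 0.1, 0.1]
grip_width: 0.612
grasp_force: 0.0
```

Emit:
arm_command:
  deltas:
    - [0, 0, 0, 0, -1]
    - [0, 0, 0, 0, -1]
    - [0, 0, 0, 0, -1]
    - [0, 0, 0, 0, -1]

```text
time_s: 4.15
tool_pos: [620.7, 225.4, 191.0]
tool_rot: [3.142, 0.0, 0.075]
wrist_force: [-0.4, -0.2, -0.0]
grip_width: 0.179
grasp_force: 0.0
```

Emit:
arm_command:
  deltas:
    - [0, 0, 0, 0, -1]
    - [0, 0, 0, 0, -1]
    - [0, 0, 0, 0, -1]
    - [0, 0, 0, 0, -1]

```text
time_s: 4.65
tool_pos: [620.6, 225.5, 191.0]
tool_rot: [-3.142, 0.0, 0.075]
wrist_force: [-0.8, 0.4, -0.5]
grip_width: 0.101
grasp_force: 40.0
```

Emit:
arm_command:
  deltas:
    - [0, 0, 5, 0, -1]
    - [0, 0, 15, 0, -1]
    - [0, 0, 30, 0, -1]
    - [0, 0, 45, 0, -1]
    - [0, 0, 60, 0, -1]
    - [0, 0, 72, 0, -1]
    - [0, 0, 72, 0, -1]

```text
time_s: 5.52
tool_pos: [621.2, 225.8, 264.4]
tool_rot: [-3.141, -0.002, 0.075]
wrist_force: [0.1, 1.0, -4.2]
grip_width: 0.098
grasp_force: 40.0
```

Emit:
arm_command:
  deltas:
    - [-10, -1, 0, 0, -1]
    - [-30, -2, 0, 0, -1]
    - [-55, -4, 0, 0, -1]
    - [-80, -6, 0, 0, -1]
    - [-85, -30, 0, -0.05, -1]
    - [-95, -65, 0, -0.1, -1]
    - [-105, -105, 0, -0.15, -1]
    - [-118, -145, 0, -0.181, -1]

```text
time_s: 6.52
tool_pos: [501.7, 78.1, 262.5]
tool_rot: [3.141, 0.001, -0.109]
wrist_force: [-0.2, -0.2, -4.4]
grip_width: 0.101
grasp_force: 40.0
```

Emit:
arm_command:
  deltas:
    - [-12, -40, -15, 0, -1]
    - [-20, -65, -45, 0, -1]
    - [-23.3, -74.3, -75, 0, -1]
    - [-23.3, -74.3, -100, 0, -1]
    - [-23.3, -74.3, -115, 0, -1]
    - [-23.3, -74.3, -122, 0, -1]
    - [-23.3, -74.3, -122, 0, -1]

```text
time_s: 7.4
tool_pos: [479.4, 6.2, 141.1]
tool_rot: [-3.142, 0.0, -0.106]
wrist_force: [0.5, -0.5, -4.0]
grip_width: 0.099
grasp_force: 40.0
```

```bash
python3 - <<'E'
from h import *
p,d,C=snap('top','top2'); s=monitor.observe(); print(s['time_s'],s['tool_pos'],s['tool_rot'],s['wrist_force'])
p,d,C=snap('wrist','w2');P=pts(d,C).reshape(-1,3);v=d.ravel()>0
for z0,z1 in((-3,7),(10,35)):
    q=P[v&(P[:,2]>z0)&(P[:,2]<z1)&(abs(P[:,1]-6)<125)&(abs(P[:,0]-480)<50)]
    print(len(q),np.median(q,0).round(1),cv2.minAreaRect(q[:,:2].astype(np.float32)))
p,d,C=snap('scene','s2')
E
```

```text
7.45 [479.74619636   6.22974861 141.51000846] [-3.14148894e+00 -6.15740477e-04 -1.06099719e-01] [ 0.80984057 -0.24322218 -4.06968117]
13280 [506.2  -2.4   3.1] ((479.9960632324219, 5.9963531494140625), (249.9854736328125, 99.98831176757812), 89.99885559082031)
10981 [483.7   5.3  21.7] ((480.6995849609375, 5.413963317871094), (210.14671325683594, 49.26975631713867), 83.89350891113281)
```

View pics/s2.png

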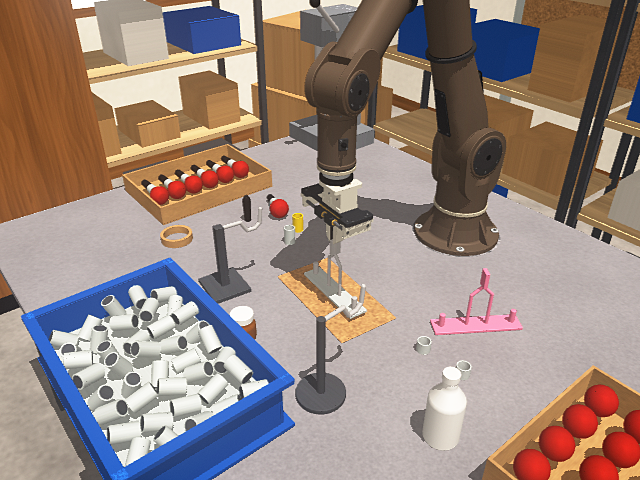

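The rack is upright over the mat at scene (340,290), about 10 mm above it. I'll lower it softly.

Emit:
arm_command:
  deltas:
    - [-0.5, 0.5, -4, 0, -1]
    - [-0.5, 0.5, -7, 0, -1]
    - [-0.5, 0.5, -8, 0, -1]
    - [-0.5, 0.5, -9, 0, -1]
    - [-0.5, 0.5, -9, 0, -1]

```text
time_s: 8.18
tool_pos: [478.9, 6.6, 132.0]
tool_rot: [3.142, 0.0, -0.106]
wrist_force: [-0.6, 0.6, -3.6]
grip_width: 0.1
grasp_force: 40.0
```

Emit:
arm_command:
  deltas:
    - [0, 0, -0.5, 0, -1]
    - [0, 0, -1, 0, -1]
    - [0, 0, -1, 0, -1]

```text
time_s: 8.55
tool_pos: [479.0, 6.7, 131.1]
tool_rot: [-3.141, -0.0, -0.106]
wrist_force: [-0.0, 0.4, -2.5]
grip_width: 0.102
grasp_force: 40.0
```

Emit:
arm_command:
  deltas:
    - [0, 0, -0.5, 0, -1]
    - [0, 0, -0.5, 0, -1]

```text
time_s: 8.8
tool_pos: [479.4, 6.9, 130.9]
tool_rot: [-3.141, -0.001, -0.106]
wrist_force: [1.1, 1.8, 1.5]
grip_width: 0.102
grasp_force: 40.0
```

Emit:
arm_command:
  deltas:
    - [0, 0, 0, 0, 0]
    - [0, 0, 0, 0, 0]
    - [0, 0, 0, 0, 0]
    - [0, 0, 0, 0, 0]
    - [0, 0, 10, 0, 0.2]
    - [0, 0, 40, 0, 0.2]
    - [0, 0, 90, 0, 0.2]
    - [0, 0, 140, 0, 0.2]

```text
time_s: 9.8
tool_pos: [478.6, 6.6, 272.7]
tool_rot: [-3.141, -0.0, -0.106]
wrist_force: [0.7, -0.8, 0.3]
grip_width: 0.602
grasp_force: 0.0
```

Emit:
arm_command:
  deltas:
    - [-5, -30, 0, 0.18, 0.3]
    - [-10, -65, 0, 0.36, 0.3]
    - [-17, -100, 0, 0.54, 0.3]
    - [-25, -135, 0, 0.72, 0.3]
    - [-35, -170, 0, 0.9, 0.3]
    - [-45, -205, 0, 1.08, 0.3]
    - [-55, -240, 0, 1.26, 0.3]
    - [-62, -272, 0, 1.44, 0.3]

```text
time_s: 10.8
tool_pos: [416.3, -266.7, 271.4]
tool_rot: [3.141, 0.0, 1.339]
wrist_force: [0.9, 0.4, -0.5]
grip_width: 0.648
grasp_force: 0.0
```

Emit:
arm_command:
  deltas:
    - [0, 0, -40, 0.131, 0.3]
    - [0, 0, -70, 0.131, 0.3]
    - [0, 0, -70, 0.131, 0.3]

```text
time_s: 11.18
tool_pos: [415.5, -264.9, 199.4]
tool_rot: [-3.138, -0.002, 1.464]
wrist_force: [0.7, 0.9, 1.0]
grip_width: 0.652
grasp_force: 0.0
```

```bash
python3 - <<'E'
from h import *
p,d,C=snap('wrist','w3'); s=monitor.observe(); print(s['time_s'],s['tool_pos'],s['tool_rot'],np.round(s['joints'],2))
p,d,C=snap('wrist','w3b')
P=pts(d,C).reshape(-1,3);v=d.ravel()>0
q=P[v&(P[:,2]>40)&(P[:,2]<56)&(abs(P[:,0]-417)<22)&(abs(P[:,1]+266)<22)]
print('ferr',len(q), len(q) and (np.median(q,0),cv2.minEnclosingCircle(q[:,:2].astype(np.float32))))
q=P[v&(P[:,2]>5.5)&(P[:,2]<60)&(abs(P[:,0]-479)<50)&(abs(P[:,1]-6)<125)]
print('rack',len(q), len(q) and cv2.minAreaRect(q[:,:2].astype(np.float32)))
p,d,C=snap('top','top3');P=pts(d,C).reshape(-1,3);v=d.ravel()>0
q=P[v&(P[:,2]>9)&(P[:,2]<18)&(abs(P[:,0]-479)<50)&(abs(P[:,1]-6)<125)]
print('rack top',len(q), len(q) and cv2.minAreaRect(q[:,:2].astype(np.float32)))
E
```

```text
11.225 [ 416.63976183 -265.26228363  200.95270154] [-3.14075259e+00 -4.79835314e-04  1.46461829e+00] [ 0.67  0.24 -0.26  1.87  0.07  1.05  0.28]
ferr 350 (array([ 417.70643584, -268.00729094,   48.6228973 ]), ((417.2571105957031, -267.54522705078125), 15.913077354431152))
rack 1847 ((474.1966857910156, -89.91291809082031), (36.98688888549805, 89.59552001953125), 82.87802124023438)
rack top 926 ((479.18316650390625, 5.83428955078125), (99.05854797363281, 245.8817596435547), 1.2279244661331177)
```

View pics/w3b.png

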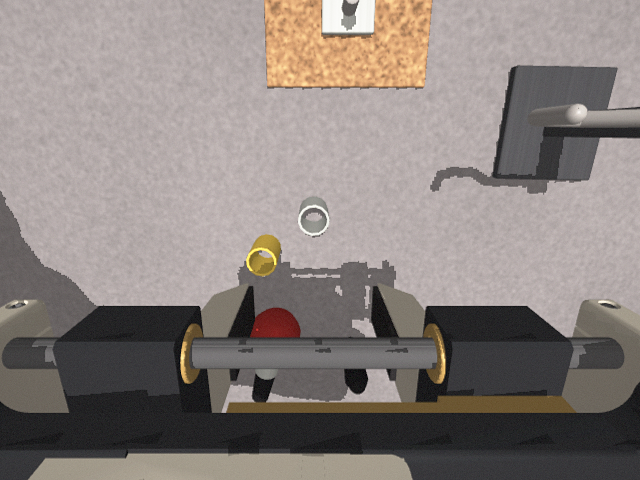

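The wrist view shows the tall grey ferrule rim at (314,215), the yellow one clear of the left finger's path at (263,258), and the rack's peg end at (349,10).

Emit:
arm_command:
  deltas:
    - [0.5, -2.2, -50, 0, 0.3]
    - [0.5, -2.2, -100, 0, 0.3]
    - [0.5, -2.2, -140, 0, 0.3]
    - [0.5, -2.2, -170, 0, 0.3]
    - [0.5, -2.2, -183.5, 0, 0.3]
    - [0.5, -2.2, -183.5, 0, -1]
    - [0.5, -2.2, -183.5, 0, -1]
    - [0.5, -2.2, -183.5, 0, -1]
  newtons: 12

```text
time_s: 12.32
tool_pos: [418.2, -268.1, 18.2]
tool_rot: [3.14, 0.001, 1.465]
wrist_force: [-0.3, -0.3, -0.3]
grip_width: 0.374
grasp_force: 0.0
```

Emit:
arm_command:
  deltas:
    - [0, 0, 0, 0, -1]
    - [0, 0, 0, 0, -1]
    - [0, 0, 0, 0, -1]
    - [0, 0, 0, 0, -1]

```text
time_s: 12.82
tool_pos: [417.9, -268.1, 17.8]
tool_rot: [3.14, 0.001, 1.465]
wrist_force: [-1.3, 0.1, 6.7]
grip_width: 0.334
grasp_force: 12.0
```

Emit:
arm_command:
  deltas:
    - [0, 0, 20, 0, -1]
    - [0, 0, 60, 0, -1]
    - [10, 30, 90, 0, -1]
    - [25, 60, 90, 0, -1]
    - [40, 85, 90, 0, -1]
    - [40, 85, 90, 0, -1]

```text
time_s: 13.58
tool_pos: [458.6, -180.3, 107.4]
tool_rot: [3.14, -0.001, 1.469]
wrist_force: [0.8, -0.3, -0.1]
grip_width: 0.335
grasp_force: 12.0
```

```bash
python3 - <<'E'
from h import *
p,d,C=snap('wrist','w4'); s=monitor.observe(); print(s['time_s'],s['tool_pos'],s['tool_rot'],s['grip_width'],s['grasp_force'],s['wrist_force'])
P=pts(d,C).reshape(-1,3);v=d.ravel()>0
q=P[v&(P[:,2]>40)&(P[:,2]<50)&(abs(P[:,0]-470)<22)&(abs(P[:,1]+78)<22)]
print('peg top',len(q), len(q) and (np.median(q,0),cv2.minEnclosingCircle(q[:,:2].astype(np.float32))))
q=P[v&(P[:,2]>8)&(P[:,2]<16)&(abs(P[:,0]-479)<50)&(abs(P[:,1]-6)<125)]
print('rack',len(q), len(q) and (cv2.minAreaRect(q[:,:2].astype(np.float32)),np.median(q,0)))
q=P[v&(P[:,2]>-5)&(P[:,2]<8)&(abs(P[:,0]-479)<50)&(abs(P[:,1]-6)<115)]; print('mat z',np.median(q[:,2]))
E
```

```text
13.625 [ 457.65632788 -181.8584415   107.17910046] [ 3.14142587e+00 -6.84108774e-05  1.46684550e+00] 0.33631242634555675 11.995788523927331 [-0.01807527 -0.50894825  0.32043392]
peg top 359 (array([470.16513255, -78.78930242,  44.62384611]), ((470.1983947753906, -78.60272979736328), 6.922210216522217))
rack 8374 (((472.7286376953125, -55.077274322509766), (87.23077392578125, 50.01007080078125), 83.96802520751953), array([472.97455461, -50.91219148,  11.04240053]))
mat z 3.109312355744237
```

View pics/w4.png

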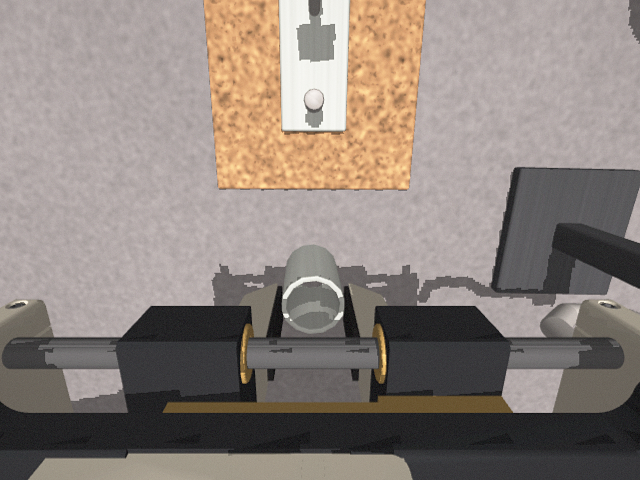

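The ferrule is held upright at (313,290) and peg b is at (314,99). I'll get the ferrule's offset from the TCP out of the same image.

```bash
python3 - <<'E'
from h import *
p,d,C=load('w4');P=pts(d,C); Q=P[240:335,275:350].reshape(-1,3); Q=Q[d[240:335,275:350].ravel()>0]
for a,b in((85,95),(95,105),(105,115),(115,125),(125,134),(134,146)):
    q=Q[(Q[:,2]>a)&(Q[:,2]<b)&(abs(Q[:,0]-457.6)<18)&(abs(Q[:,1]+181.8)<25)]
    if len(q): print(a,len(q),'x',q[:,0].min().round(1),q[:,0].max().round(1),'y',q[:,1].min().round(1),q[:,1].max().round(1),'zmed',np.median(q[:,2]).round(1))
q=Q[(Q[:,2]>137)&(abs(Q[:,0]-457.6)<20)]; print(cv2.minEnclosingCircle(q[:,:2].astype(np.float32)))
E
```

```text
85 248 x 444.1 473.8 y -193.7 -163.7 zmed 92.3
95 507 x 443.8 474.2 y -193.4 -163.5 zmed 100.2
105 656 x 444.0 474.4 y -193.6 -163.8 zmed 110.0
115 792 x 444.3 474.5 y -193.7 -163.6 zmed 120.3
125 847 x 442.3 475.6 y -193.6 -163.8 zmed 129.7
134 1546 x 441.7 475.5 y -195.3 -163.9 zmed 138.3
((458.7565612792969, -178.99880981445312), 19.78217124938965)
```

Emit:
arm_command:
  deltas:
    - [4, 40, 0, 0, -1]
    - [9, 80, 0, 0, -1]
    - [11.2, 100.9, 0, 0, -1]
    - [11.2, 100.9, -20, 0, -1]
    - [11.2, 100.9, -40, 0, -1]
    - [11.2, 100.9, -48, 0, -1]
    - [11.2, 100.9, -56, 0, -1]
    - [11.2, 100.9, -56, 0, -1]

```text
time_s: 14.62
tool_pos: [468.4, -82.0, 50.9]
tool_rot: [-3.141, 0.0, 1.464]
wrist_force: [0.1, -0.4, -1.1]
grip_width: 0.335
grasp_force: 12.0
```

Emit:
arm_command:
  deltas:
    - [0, 0, -6, 0, -1]
    - [0, 0, -12, 0, -1]
    - [0, 0, -18, 0, -1]
    - [0, 0, -20, 0, -1]
    - [0, 0, -20, 0, -1]

```text
time_s: 15.25
tool_pos: [468.5, -81.7, 30.9]
tool_rot: [-3.141, -0.0, 1.465]
wrist_force: [0.5, -0.3, -0.4]
grip_width: 0.331
grasp_force: 12.0
```

Emit:
arm_command:
  deltas:
    - [0, 0, -1, 0, -1]
    - [0, 0, -1.5, 0, -1]
    - [0, 0, -1.5, 0, -1]

```text
time_s: 15.62
tool_pos: [468.8, -81.7, 29.9]
tool_rot: [3.141, 0.0, 1.465]
wrist_force: [-1.2, 0.1, 4.6]
grip_width: 0.333
grasp_force: 12.0
```

Emit:
arm_command:
  deltas:
    - [0, 0, 0, 0, 0.1]
    - [0, 0, 0, 0, 0.1]
    - [0, 0, 0, 0, 0.1]
    - [0, 0, 10, 0, 0.1]
    - [0, 0, 50, 0, 0.1]
    - [0, 0, 110, 0, 0.1]
    - [0, 0, 170, 0, 0.1]
    - [0, 0, 230, 0, 0.1]

```text
time_s: 16.62
tool_pos: [468.1, -81.5, 262.4]
tool_rot: [3.141, -0.0, 1.465]
wrist_force: [1.5, -1.4, 0.5]
grip_width: 0.552
grasp_force: 0.0
```

Emit:
arm_command:
  deltas:
    - [0, 0, 0, -0.18, 0.1]
    - [0, 10, 0, -0.36, 0.1]
    - [0, 20, 0, -0.54, 0.1]
    - [0, 30, 0, -0.72, 0.1]
    - [-20, 40, 0, -0.9, 0.1]
    - [-40, 60, 0, -1.08, 0.1]
    - [-60, 85, 0, -1.26, 0.1]
    - [-80, 85, 0, -1.44, 0.1]

```text
time_s: 17.62
tool_pos: [387.7, 5.1, 260.2]
tool_rot: [-3.141, -0.001, 0.022]
wrist_force: [-1.1, -0.2, -0.1]
grip_width: 0.548
grasp_force: 0.0
```

Emit:
arm_command:
  deltas:
    - [0, 0, 0, -0.131, 0.1]
    - [0, 0, 0, -0.131, 0.1]

```text
time_s: 17.88
tool_pos: [388.4, 3.4, 260.2]
tool_rot: [3.142, -0.001, -0.105]
wrist_force: [0.1, -0.9, -0.0]
grip_width: 0.551
grasp_force: 0.0
```

```bash
python3 - <<'E'
from h import *
p,d,C=snap('wrist','w5'); s=monitor.observe(); print(s['time_s'],s['tool_pos'],s['tool_rot'],np.round(s['joints'],2))
P=pts(d,C).reshape(-1,3);v=d.ravel()>0
def r(n,z0,z1,x,y,w,h):
    q=P[v&(P[:,2]>z0)&(P[:,2]<z1)&(abs(P[:,0]-x)<w)&(abs(P[:,1]-y)<h)]
    print(n,len(q), len(q) and (np.median(q,0).round(1),cv2.minAreaRect(q[:,:2].astype(np.float32))))
r('ferr rim',50,75,470,-78,25,25);r('ferr low',75,100,470,-78,25,25)
r('plate',8,16,479,6,60,125); r('tab',150,175,479,6,30,30)
s=snap('scene','s5')[0]
cv2.imwrite('pics/crop5.png',np.hstack([cv2.resize(p,(500,375)),cv2.resize(s[200:350,260:410],(300,300)) if 0 else cv2.resize(s[205:355,260:380],(300,375))])[:,:,::-1])
E
```

```text
17.925 [388.58634858   3.34814127 260.04117295] [-3.14151364e+00 -7.02366909e-04 -1.03224648e-01] [ 0.15  0.01 -0.29  1.98  0.    1.15 -1.82]
ferr rim 334 (array([467.9, -82.2,  60.5]), ((468.0631408691406, -80.47222900390625), (31.049800872802734, 29.97657012939453), 84.43274688720703))
ferr low 0 0
plate 6093 (array([479.9,  11.1,  11.1]), ((479.3218078613281, 6.429847717285156), (209.6265106201172, 49.66729736328125), 83.6417007446289))
tab 463 (array([479.4,   6. , 162.8]), ((479.19036865234375, 6.28246545791626), (10.011502265930176, 25.608348846435547), 83.69275665283203))
```

View pics/crop5.png

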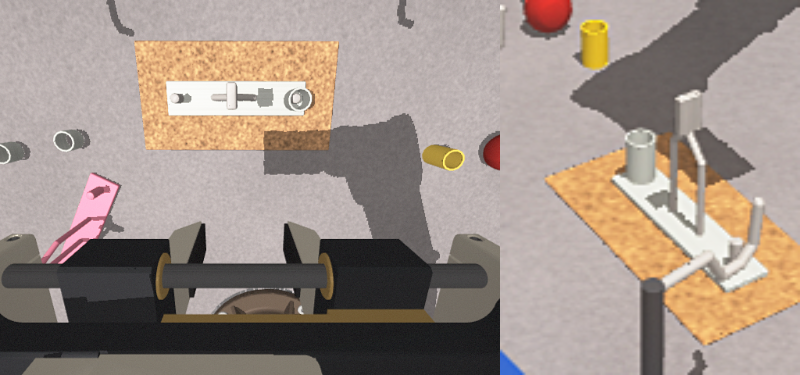

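The ferrule sits fully down on its peg: its rim is at z≈61, seen at (299,99) in the wrist picture and at (641,155) in the scene crop. The rack stands mid-mat. Next I regrip the tab.

Emit:
arm_command:
  deltas:
    - [45, 1.5, 0, 0, 0.1]
    - [90.6, 3, 0, 0, 0.1]
    - [90.6, 3, -50, 0, 0.1]
    - [90.6, 3, -95, 0, 0.1]
    - [90.6, 3, -120, 0, 0.1]
    - [90.6, 3, -128, 0, 0.1]
    - [90.6, 3, -128, 0, -1]
    - [90.6, 3, -128, 0, -1]
  newtons: 50

```text
time_s: 18.98
tool_pos: [480.1, 6.4, 132.7]
tool_rot: [-3.141, -0.002, -0.106]
wrist_force: [-1.0, -0.3, -0.5]
grip_width: 0.382
grasp_force: 0.0
```

Emit:
arm_command:
  deltas:
    - [0, 0, 0, 0, -1]
    - [0, 0, 0, 0, -1]
    - [0, 0, 0, 0, -1]
    - [0, 0, 0, 0, -1]
    - [0, 0, 0, 0, -1]

```text
time_s: 19.6
tool_pos: [479.5, 6.8, 131.7]
tool_rot: [-3.141, -0.001, -0.106]
wrist_force: [0.6, 3.8, 2.2]
grip_width: 0.098
grasp_force: 50.0
```

Emit:
arm_command:
  deltas:
    - [0, 0, 5, 0, -1]
    - [0, 0, 20, 0, -1]
    - [0, 0, 45, 0, -1]
    - [0, 0, 75, 0, -1]
    - [0, 0, 100, 0, -1]
    - [0, 0, 118, 0, -1]
    - [-5, -15, 118, 0, -1]
    - [-12, -40, 118, 0, -1]

```text
time_s: 20.6
tool_pos: [466.2, -34.7, 249.2]
tool_rot: [3.141, 0.001, -0.105]
wrist_force: [-0.5, -0.3, -4.6]
grip_width: 0.102
grasp_force: 50.0
```

Emit:
arm_command:
  deltas:
    - [5, -30, 0, 0, -1]
    - [10, -65, 0, 0, -1]
    - [15, -100, 0, 0, -1]
    - [20, -130, 0, 0, -1]
    - [20, -146, 0, 0, -1]
    - [20, -146, 0, 0, -1]
    - [20, -146, 0, 0, -1]

```text
time_s: 21.48
tool_pos: [486.9, -178.3, 249.4]
tool_rot: [-3.141, 0.001, -0.105]
wrist_force: [-0.2, 1.5, -4.4]
grip_width: 0.1
grasp_force: 50.0
```

```bash
python3 - <<'E'
from h import *
p,d,C=snap('wrist','w6'); s=monitor.observe(); print(s['time_s'],s['tool_pos'],s['tool_rot'],s['wrist_force'],s['joints'])
P=pts(d,C).reshape(-1,3);v=d.ravel()>0
def r(n,z0,z1,x,y,w,h):
    q=P[v&(P[:,2]>z0)&(P[:,2]<z1)&(abs(P[:,0]-x)<w)&(abs(P[:,1]-y)<h)]
    print(n,len(q), len(q) and (np.median(q,0).round(1),np.round(np.concatenate(cv2.minAreaRect(q[:,:2].astype(np.float32))[:2]),1),cv2.minAreaRect(q[:,:2].astype(np.float32))[2], q.min(0).round(1),q.max(0).round(1)))
r('tip',192,210,560,-186,16,16); r('valley',145,156,588,-189,20,15); r('bar',165,185,640,-194,18,12); r('post',177,192,672,-198,18,18)
r('ferr',165,190,485,-264,25,30); r('plate',120,140,500,-180,40,120); r('tab',265,300,498,-180,30,20)
s=snap('scene','s6')[0]
cv2.imwrite('pics/crop6.png',np.hstack([cv2.resize(p,(500,375)),cv2.resize(s[140:315,160:300],(300,375))])[:,:,::-1])
E
```

```text
21.525 [ 487.11416303 -178.10202449  249.50143219] [-3.14082530e+00  2.24043273e-04 -1.04293368e-01] [-0.38383461 -0.23059612 -4.01377671] [ 0.37362672  0.23171426 -0.15458306  1.74468143  0.03763724  1.16843274
 -1.4667331 ]
tip 197 (array([ 559.5, -189.2,  200.4]), array([ 559.1, -189.5,    9.2,   10.1]), 84.26861572265625, array([ 554.1, -194.2,  192.6]), array([ 564.3, -184.8,  203.4]))
valley 494 (array([ 586.6, -192.5,  151.8]), array([ 585.7, -192.7,    9.9,   33.7]), 82.32107543945312, array([ 569.6, -199.4,  146.4]), array([ 603. , -185.7,  156. ]))
bar 714 (array([ 635.4, -198.7,  179.2]), array([ 635. , -198.8,    9.9,   27. ]), 82.79166412353516, array([ 622. , -205.1,  175.1]), array([ 649. , -192.2,  181.9]))
post 0 0
ferr 839 (array([ 476.1, -264.1,  175.5]), array([ 476.2, -264.2,   31.7,   31.1]), 70.1466064453125, array([ 460.3, -279.4,  165.1]), array([ 491.9, -248.1,  179.4]))
plate 10299 (array([ 492.2, -169.2,  128.8]), array([ 487. , -176.1,  210.2,   50.1]), 84.02601623535156, array([ 460. , -282.9,  122.1]), array([522.2, -69.8, 139.9]))
tab 2437 (array([ 496.9, -179.2,  281.9]), array([ 487.5, -178.1,   40.1,   25.9]), 79.83671569824219, array([ 473.8, -200. ,  265.2]), array([ 500.9, -160. ,  300. ]))
```

View pics/crop6.png

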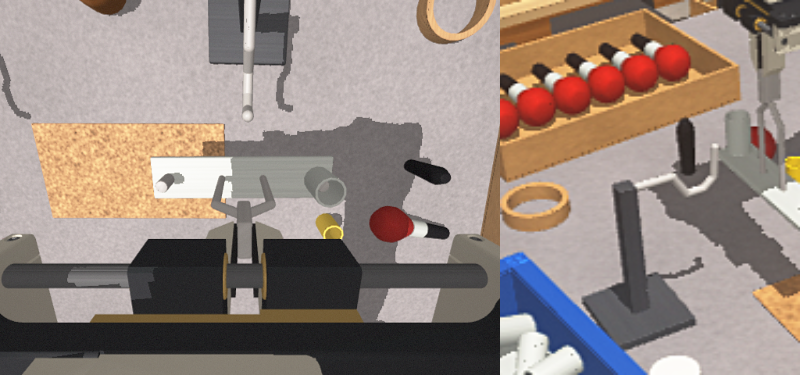

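The wrist view shows the hook tip at (248,117) in line with the bow, and the ferrule still on its peg at (328,188). I'll go over the tip and lower in.

Emit:
arm_command:
  deltas:
    - [10, -6, 0, -0.018, -1]
    - [25, -8, 0, -0.018, -1]
    - [45, -9, 0, -0.018, -1]
    - [65, -11, 0, -0.018, -1]
    - [85, -13.5, 0, -0.018, -1]
    - [101, -15.5, 0, -0.018, -1]
    - [101, -15.5, 0, -0.018, -1]

```text
time_s: 22.45
tool_pos: [589.9, -195.0, 248.8]
tool_rot: [-3.141, -0.0, -0.123]
wrist_force: [-0.5, 0.1, -3.6]
grip_width: 0.1
grasp_force: 50.0
```

Emit:
arm_command:
  deltas:
    - [0, 0, -10, 0, -1]
    - [0, 0, -25, 0, -1]
    - [0, 0, -42, 0, -1]
    - [0, 0, -57, 0, -1]
    - [0, 0, -67, 0, -1]
    - [0, 0, -72, 0, -1]
    - [0, 0, -72, 0, -1]

```text
time_s: 23.32
tool_pos: [588.2, -195.2, 177.4]
tool_rot: [3.142, 0.0, -0.124]
wrist_force: [0.2, -0.5, -3.9]
grip_width: 0.1
grasp_force: 50.0
```

```bash
python3 - <<'E'
from h import *
p,d,C=snap('wrist','w7'); s=monitor.observe(); print(s['time_s'],s['tool_pos'],s['wrist_force'])
P=pts(d,C).reshape(-1,3);v=d.ravel()>0
def r(n,z0,z1,x,y,w,h):
    q=P[v&(P[:,2]>z0)&(P[:,2]<z1)&(abs(P[:,0]-x)<w)&(abs(P[:,1]-y)<h)]
    print(n,len(q), len(q) and (np.median(q,0).round(1),np.round(np.concatenate(cv2.minAreaRect(q[:,:2].astype(np.float32))[:2]),1),cv2.minAreaRect(q[:,:2].astype(np.float32))[2]))
r('bar',165,185,640,-199,15,12);r('ferr',90,130,578,-278,25,30);r('plate',50,62,588,-193,45,120);r('tip',192,210,559,-189,12,12)
E
```

```text
23.375 [ 588.40532651 -195.30224377  177.80070569] [ 0.7231024  -0.18952348 -3.97047418]
bar 1078 (array([ 640.4, -199.5,  179.2]), array([ 640.1, -199.3,   10. ,   30.8]), 82.89457702636719)
ferr 1029 (array([ 575.6, -281.8,  102.2]), array([ 575.4, -281.6,   31.7,   31.2]), 50.25798034667969)
plate 9298 (array([ 592.9, -181.3,   56.7]), array([ 588. , -194.8,  210.1,   50. ]), 82.86194610595703)
tip 40 (array([ 564.2, -190.9,  193.8]), array([ 564.1, -190.8,    6.2,    2.1]), 73.52401733398438)
```

Emit:
arm_command:
  deltas:
    - [0, 1.5, -2, 0, -1]
    - [0, 1.5, -4, 0, -1]
    - [0, 1.5, -5, 0, -1]
    - [0, 1.5, -5, 0, -1]

```text
time_s: 23.88
tool_pos: [588.1, -193.8, 172.5]
tool_rot: [3.142, 0.0, -0.124]
wrist_force: [0.4, -0.2, -4.2]
grip_width: 0.096
grasp_force: 50.0
```

Emit:
arm_command:
  deltas:
    - [0, 0, -1, 0, -1]
    - [0, 0, -1, 0, -1]

```text
time_s: 24.12
tool_pos: [588.2, -193.8, 171.5]
tool_rot: [3.142, -0.0, -0.124]
wrist_force: [0.4, -0.1, -2.9]
grip_width: 0.1
grasp_force: 50.0
```

Emit:
arm_command:
  deltas:
    - [0, 0, -1, 0, -1]
    - [0, 0, -1, 0, -1]

```text
time_s: 24.38
tool_pos: [588.4, -193.7, 170.8]
tool_rot: [3.142, -0.0, -0.124]
wrist_force: [-0.6, 1.3, -1.3]
grip_width: 0.098
grasp_force: 50.0
```

Emit:
arm_command:
  deltas:
    - [0, 0, -0.6, 0, -1]
    - [0, 0, -0.6, 0, -1]

```text
time_s: 24.62
tool_pos: [588.5, -193.8, 170.5]
tool_rot: [3.141, -0.001, -0.124]
wrist_force: [-1.1, 0.9, 4.7]
grip_width: 0.098
grasp_force: 50.1
```

Emit:
arm_command:
  deltas:
    - [0, 0, 0, 0, -0.78]
    - [0, 0, 0, 0, -0.75]
    - [0, 0, 0, 0, -0.72]
    - [0, 0, 0, 0, -0.69]
    - [0, 0, 0, 0, -0.66]
    - [0, 0, 0, 0, -0.63]
    - [0, 0, 0, 0, -0.6]
    - [0, 0, 0, 0, -0.57]
  newtons: 5

```text
time_s: 25.62
tool_pos: [588.2, -193.7, 170.0]
tool_rot: [3.142, -0.0, -0.124]
wrist_force: [0.5, -0.8, -0.6]
grip_width: 0.212
grasp_force: 0.0
```

Emit:
arm_command:
  deltas:
    - [0, 0, 0, 0, -0.5]
    - [0, 0, 0, 0, -0.4]
    - [0, 0, 0, 0, -0.3]
    - [0, 0, 0, 0, -0.2]
    - [0, 0, 0, 0, -0.1]
    - [0, 0, 0, 0, 0]
    - [0, 0, 0, 0, 0]
    - [0, 0, 0, 0, 0]

```text
time_s: 26.62
tool_pos: [588.2, -193.7, 169.9]
tool_rot: [3.142, -0.0, -0.124]
wrist_force: [-0.1, 0.0, -0.3]
grip_width: 0.5
grasp_force: 0.0
```

```bash
cat > chk.py <<'E'
from h import *
import sys
p,d,C=snap('wrist',sys.argv[1]); s=monitor.observe(); print(s['time_s'],s['tool_pos'],s['wrist_force'],s['grip_width'])
P=pts(d,C).reshape(-1,3);v=d.ravel()>0
q=P[v&(P[:,2]>25)&(P[:,2]<75)&(abs(P[:,0]-590)<50)&(abs(P[:,1]+193)<120)]
A=np.c_[q[:,:2]-[588,-193],np.ones(len(q))]
for _ in range(5):
    k=np.linalg.lstsq(A,q[:,2],rcond=None)[0]; m=abs(A@k-q[:,2])<3; A,q=A[m],q[m]
print('plate plane slopes deg',np.degrees(np.arctan(k[:2])),'z',k[2],len(q),cv2.minAreaRect(q[:,:2].astype(np.float32)))
q=P[v&(P[:,2]>75)&(P[:,2]<130)&(abs(P[:,0]-578)<25)&(abs(P[:,1]+278)<30)];print('ferr',len(q),len(q) and (np.median(q,0),q[:,2].max()))
E
python3 chk.py w8
```

```text
26.675 [ 588.16915486 -193.73784862  169.92987789] [-0.76813587 -0.22258603 -0.11250887] 0.49705438449581485
plate plane slopes deg [1.16974457 3.4348571 ] z 49.43040189244777 6640 ((591.6655883789062, -185.42263793945312), (208.2006072998047, 50.145896911621094), 84.16429901123047)
ferr 1186 (array([ 578.84381116, -275.08448227,   87.67120934]), np.float64(96.19578070773139))
```

Emit:
arm_command:
  deltas:
    - [0, 0, 5, 0, 0.2]
    - [0, 0, 20, 0, 0.3]
    - [0, 0, 50, 0, 0.3]
    - [0, 0, 90, 0, 0.3]
    - [0, 0, 130, 0, 0.3]
    - [0, 0, 170, 0, 0.3]
    - [-60, 0, 180, 0, 0.3]
    - [-110, 0, 180, 0, 0.3]

```text
time_s: 27.68
tool_pos: [477.4, -193.8, 352.1]
tool_rot: [3.141, -0.003, -0.124]
wrist_force: [0.0, -0.5, 0.1]
grip_width: 0.649
grasp_force: 0.0
```

Emit:
arm_command:
  deltas:
    - [0, 0, 0, 0, 0.3]
    - [0, 0, 0, 0, 0.3]
    - [0, 0, 0, 0, 0.3]
    - [0, 0, 0, 0, 0.3]
    - [0, 0, 0, 0, 0.3]
    - [0, 0, 0, 0, 0.3]
    - [0, 0, 0, 0, 0.3]
    - [0, 0, 0, 0, 0.3]

```text
time_s: 28.68
tool_pos: [478.2, -193.7, 350.0]
tool_rot: [3.142, -0.0, -0.124]
wrist_force: [-0.2, -0.6, -0.5]
grip_width: 0.651
grasp_force: 0.0
```

```bash
python3 chk.py w9; python3 chk.py w10; python3 -c "
from h import *
snap('scene','s9')"
```

```text
28.725 [ 478.18444325 -193.74015148  349.96742512] [ 0.80637104 -0.14811526  0.0782635 ] 0.6490612911976876
plate plane slopes deg [1.44738129 3.58101216] z 49.27056354664323 4757 ((590.6671752929688, -185.98870849609375), (209.17501831054688, 49.902801513671875), 83.72784423828125)
ferr 447 (array([ 579.46079684, -273.9169401 ,   88.3870378 ]), np.float64(96.57548182968497))
28.775 [ 478.16075713 -193.75870604  349.97001066] [-0.64670492  0.46741164  0.4522326 ] 0.6515281319813528
plate plane slopes deg [1.57549484 3.57370473] z 49.26740957422675 4744 ((590.6737670898438, -185.8116455078125), (209.1023406982422, 49.82695770263672), 83.75269317626953)
ferr 446 (array([ 579.36411534, -273.99005243,   88.06944333]), np.float64(96.54306052352206))
```

View pics/s9.png

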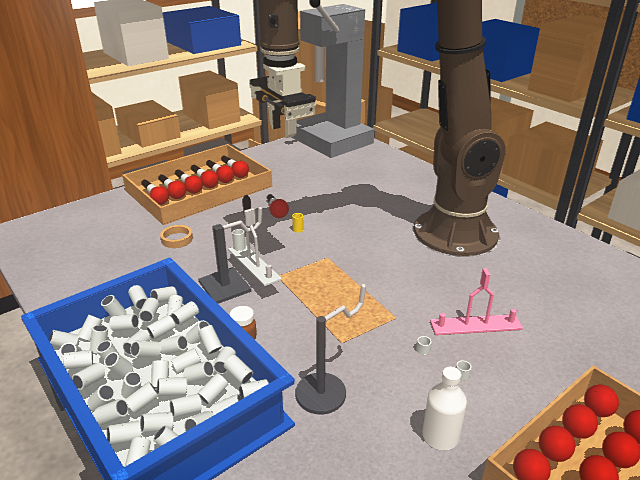

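The rack hangs on the square stand at (250,250) with the ferrule on its peg at (239,238). It is still, and nothing else has moved, so I'm handing in.

```bash
python3 -c "
from station import hand_in
print(hand_in())"
```

```text
the job is handed in; nothing more can be done
None
```

The loaded rack hangs still on the square-footed stand's hook, tilted about 3.6° by the weight of the tall ferrule, which is fully down on its peg; everything else is where it was, and the job was handed in at about 29 s.

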